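Lock the last quarter-turn stud of an induction hob's filter cover

TASK

The portable induction hob lies face down with its new air filter in; one stud of the grey filter cover is still open and stands proud. Take the red stubby driver from the wooden block, set its blade in that stud's slot, press the stud in gently and turn it clockwise a quarter turn until it drops into its catch and stays down, without forcing it. Then stand the driver back in its hole in the block, and leave the other stud and everything around alone.

Things in the scene. Friction and masses are not known exactly. Their poses are not given: they have to be found in the camera images.
- hob: Portable induction hob lying face down on a mat, 345 x 285 mm, fixed. Origin: middle of its underside on the worktop; x along its long side, z up. Its black base pan is 80 mm above the worktop; four rubber feet near the corners rise to 92 mm. A grey filter cover (125 x 246 mm, face 92 mm above the worktop) lies on the pan, with one slotted stud near each narrow end.
- stud: The OPEN fastener: origin at the centre of its dark socket ring (27 mm opening), level with the cover's face; axes as the hob's, z up. In it a steel stud, head 23 mm across, with a straight slot 5 mm wide, 4 mm deep, right across the head. Open, the head's top is 5.5 mm above this origin and the slot floor 1.5 mm above; the slot lies about along x, in line with two white marks.
- stud_turn (a joint): Angle of the open stud, rad: 0 with its slot along stud's x axis, growing clockwise seen from above; starts at -0.15 to 0.05. Not pressed in enough, it stops at about 0.3. Held down it turns easily, near the end a hidden ramp draws it in 0.8 mm more; past 1.15 to 1.5 its spring lifts it 2 mm into its catch; a solid end stop follows 0.3 later. Locked, the slot is at two orange marks.
- stud_press (a joint): How far the open stud is pressed in, m: 0 open and at rest. A spring pushes it up: 2 N, plus 1 N per mm. It must go in 3.7 to 8.7 mm (the hidden catch floats, so this differs each time) before it can turn; a solid stop comes 1 mm below that depth. Past 0.7 rad the catch holds it down. Locked, it stays 2 to 7.5 mm in; let go short of that, it is loose. Keep the force on the stud under 20 N.
- other_stud: The other fastener of the cover, already locked: same parts, slot along other_stud's y axis, head nearly flush. Origin at the centre of its ring, level with the cover's face. Which end of the cover it is on varies. Leave it.
- other_stud_turn (a joint): Angle of the locked stud, rad: about 1.55.
- other_stud_press (a joint): How far the locked stud is in, m: about 0.005.
- driver: Red stubby flat driver, 109 mm long, 90 g, upright in its hole in the wooden block. Origin: middle of the blade's tip; z up the driver. Blade 15 mm wide along x, 2.4 mm thick along y, lowest 14 mm; 8 mm shank; black 30 mm collar 47 mm above the tip, resting on the block's top; above it the handle, 30 mm along x, up to 109 mm. Its flats, 24 mm apart, face +y and -y: grip there.
- driver_grip (a point): Middle of the driver's handle, on its axis, 81 mm above the blade's tip.
- block: Beech tool block, 75 x 175 x 62 mm, fixed, with two round holes 20 mm across and 54 mm deep, 100 mm apart. Origin at the middle of its underside, x across it, y along it.
- block_hole0 (a point): Middle of the mouth of the driver's hole, on the block's top, 62 mm above the worktop. Seated, the driver's collar rests here and its tip is 47 mm below.
- brush: Small blue-headed cleaning brush standing in the block's other hole. A bystander; origin at the underside of its collar, on the block's top.
- mug: White mug, 80 mm across, 90 mm tall. A bystander; origin at the middle of its underside.
- mill: Dark wooden pepper mill, 54 mm across, 160 mm tall. A bystander; origin at the middle of its underside.
- oil: Green glass oil bottle, 64 mm across, 200 mm tall. A bystander; origin at the middle of its underside.
- spice: Glass spice jar with red cap, 48 mm across, 90 mm tall. A bystander; origin at the middle of its underside.
- old_filter: Used grey filter cassette, 98 x 128 x 10 mm, lying flat. A bystander; origin at the middle of its underside.
- bowl: Small blue bowl, 120 mm across, 50 mm tall. A bystander; origin at the middle of its underside.
Not all that is in view belongs to the job. Several things look just like the block: the one meant starts nearest to the robot's base. Of the things shaped like the driver, the red one is meant.

How it is judged (in metres and radians):
On the way, in this order (a step that is already met when the one before it is completed fails the run):
1. the open stud is pressed in at least 3 mm by the driver (contact force between driver and stud above 2 N and value of joint stud_press above 0.003 m), for 0.1 s.
2. the stud has turned clockwise a quarter turn, has dropped into its catch and stays down with the driver off it (value of joint stud_turn between 1.25 and 1.85 rad and value of joint stud_press above 0.0014 m and contact force between driver and stud below 0.3 N), for 0.3 s.
At the end, for the whole second after the job is handed in: Stud locked: turned 1.25-1.85 rad and held over 1.4 mm in; other stud still locked (over 1.25 rad, over 1.4 mm in); driver at rest in its hole, tip within 8 mm of the hole's axis and 44-50 mm below its mouth, tilted under 0.12 rad; robot clear (value of joint stud_turn between 1.25 and 1.85 rad and value of joint each of stud_press, other_stud_press above 0.0014 m and value of joint other_stud_turn above 1.25 rad and horizontal distance between driver and block_hole0 below 0.008 m and angle between driver's own z axis and vertical below 0.12 rad and z of driver in the frame of block_hole0 between -0.05 and -0.044 m and linear speed of driver below 0.02 m/s and contact force between the arm and anything else below 0.5 N); the robot touches nothing.
It fails at once if the driver bears on the stud, the cover or the hob with more than 20 N (forcing it) (contact force between driver and stud above 20 N or contact force between driver and hob above 20 N).
It fails at once if the gripper itself pushes on the stud (contact force between the fingers and stud above 1 N).
It fails at once if the other stud is turned out of its catch (value of joint other_stud_turn below 1.25 rad).
It fails at once if the driver is dropped or thrown over (tilted more than 0.6 rad) (angle between driver's own z axis and vertical above 0.6 rad).
It fails at once if a bystander is moved more than 20 mm or knocked over (distance of any of brush, mug, mill, oil, spice, old_filter, bowl from where it was at the start of the episode above 0.02 m or angle between any of brush, mug, mill, oil, spice, old_filter, bowl's own z axis and vertical above 0.4 rad).
It also fails if it takes over 72 s, if anything falls off the work surface, if the arm or the gripper's body presses on something with over 40 N, if the wrist force passes 120 N, or if a joint passes its speed limit or range.

ROBOT

A 6-joint arm with a two-finger parallel gripper is mounted at the origin on the work surface. World frame = base frame: x ahead of the robot, y to its left, z up, the work surface at z = 0. Lengths are in mm, angles in rad, forces in N, time in s.
With the tool pointing down it reaches from about 350 to 975 mm from the base axis. Payload 7.1 kg.
Tool frame: the origin (TCP) lies on the front face of the gripper's body, between the roots of the fingers; the fingertips stand 80 mm ahead of it and the grasp point (between the pads) lies 61 mm ahead of it (env.tips_ahead is the distance from the TCP to the fingertips, in mm); z points along the fingers, y is the line along which they close (so a half turn about z gives the same grasp; the last joint's range is limited). The gripper opens to 88 mm and grips with 3 to 60 N. Pads are 20 mm wide; open, the fingers measure 115 mm over their backs; the gripper's body (75 mm by 178 mm) begins 61 mm behind the grasp point.
Start: joints at [1.157, 0.423, 1.63, -0, 1.089, -0.019], TCP at [240.358, 576.917, 302.675] pointing down, gripper open.
Joint ranges: [-3, 3], [-0.9, 2.11], [0.09, 2.58], [-1.31, 4.45], [0.11, 2.69], [-2.54, 2.54]. Speed limits (rad/s): [2.39, 2.39, 3.01, 3.14, 3.14, 3.14].

INTERFACE

Orientations are given as a unit quaternion [x, y, z, w].
In Python, from station import env, set_gripper, viewer, workorder gives the robot as it stands. Calls block until the motion is done:
- env.reach(position, orientation): joint-space move of the TCP to a pose.
- env.move_l(position, rot=None, rate=150, f_stop=None): straight line of the TCP; rot=None keeps the orientation; rate is the mean speed in mm/s. With f_stop (N) it stops when the force on the tool has changed by that much, and returns True; else False.
- env.move_joints(angles): joint-space move.
- set_gripper(opening): finger opening in mm; the grip force is fixed at half the most; returns when the fingers have stopped.
- env.hold(seconds).
- env.ik(position, orientation): joint angles nearest the present ones, or None.
- env.read_state(): the state.
- viewer.camera(name): name is "scene" or "top" or "wrist"; returns the picture (384x512x3 uint8, blue, green, red); there is no depth.
- viewer.camera_params(name): a dict with "fx", "fy", "cx", "cy" (pixels), "pose" (4x4, takes a point from camera to world coordinates); the wrist camera has in their place "tool_from_camera" (4x4, takes a point from camera to tool coordinates, whose origin is the TCP and whose axes are the flange's). Camera axes: x right, y up, looking along -z (the intrinsics and any distortion apply to the point x, -y, -z); pixel columns grow to the right and rows downward; lengths in mm; the calibration is good to about 2 mm. A picture is of the moment at which its call begins: read the wrist's pose just before it. camera_params takes no time and is no camera call.
A pose or a line that the arm cannot do raises env.IKError and nothing moves.
- workorder.sign_off(): hands the job in; it is judged then, once.
The state is a dict: "time_s": time; "qpos": joint angles; "dq": joint speeds; "tau": joint torques, N m; "tool_pos": TCP position; "orientation": TCP orientation; "force": force on the tool from outside, world axes, zero at the start; "wrist_torque": the same for the moment, N m; "width": finger opening in mm; "grip_force": force on a finger pad.
Only numpy, scipy, OpenCV 4.12 (cv2) and the standard library are available. Lean on these libraries where they do the work, as an engineer would, in place of code of your own. Each camera call takes 0.05 s, during which the arm holds its last target. There are 200 camera calls.

## Working session

There is one attempt and no reset: what is moved stays moved. The work goes in short steps, each a Python script; the robot and the scene stay as the last script left them, time stands still between calls to the robot, and variables do not carry over. Pictures are saved under pics/ and viewed, at most 10 in all, crops included, and the job is handed in when it is done.

```bash
ls; mkdir -p pics; python3 - <<'E'
from station import env, viewer
import cv2, json
import numpy as np
np.set_printoptions(precision=4,suppress=True)
for n in("scene","top","wrist"):
    cv2.imwrite(f"pics/{n}0.png",viewer.camera(n)); print(n,viewer.camera_params(n))
a=[cv2.imread(f"pics/{n}0.png") for n in("top","scene")]
s=env.read_state();print(s['time_s'],s['orientation'],s['tool_pos'])
E
```

```text
pics
scene {'fx': 461.6319922312791, 'fy': 461.6319922312791, 'cx': 260.5831477214003, 'cy': 192.5810276163754, 'pose': array([[   0.6384,   -0.451 ,    0.6237, 1418.7867],
       [   0.7697,    0.365 ,   -0.5238, -708.0877],
       [   0.0086,    0.8145,    0.5801,  967.9262],
       [   0.    ,    0.    ,    0.    ,    1.    ]])}
top {'fx': 477.6652111824348, 'fy': 477.6652111824348, 'cx': 257.97709001663185, 'cy': 188.03967289959468, 'pose': array([[   0.0072,    0.9983,   -0.0581,  390.5769],
       [  -0.9999,    0.0068,   -0.0079,   56.5813],
       [  -0.0075,    0.0582,    0.9983, 1637.6107],
       [   0.    ,    0.    ,    0.    ,    1.    ]])}
wrist {'fx': 313.56106156659985, 'fy': 313.56106156659985, 'cx': 255.13355275305733, 'cy': 190.02355659500208, 'tool_from_camera': array([[  0.0005,   0.955 ,   0.2966,  80.3557],
       [  1.    ,  -0.0008,   0.0007,  -0.0306],
       [  0.0009,   0.2966,  -0.955 , -81.3243],
       [  0.    ,   0.    ,   0.    ,   1.    ]])}
0.15 [ 0.1961  0.9806 -0.0006 -0.0001] [240.2374 576.6343 302.1069]
```

View pics/top0.png

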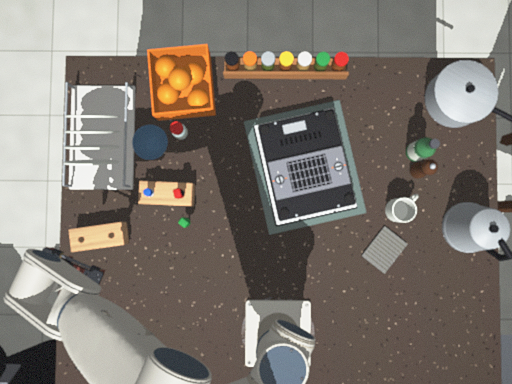

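View pics/scene0.png

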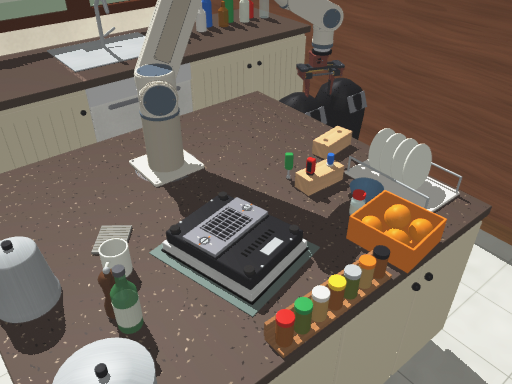

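The top view shows the block with the red driver at (178,193) and the brush at (148,191). An empty lookalike block is at (97,236) and a green driver stands alone at (184,222). The hob is near (310,170), with its studs at about (280,179) and (340,165). Next I'll move the wrist camera in closer.

```bash
cat > h.py <<'E'
from station import env, set_gripper, viewer, workorder
import numpy as np, cv2
from scipy.spatial.transform import Rotation as R
np.set_printoptions(precision=4,suppress=True)
def Q(yaw):
    """tool down; tool x axis at yaw from world x, tool y at yaw-90deg"""
    c,s=np.cos(yaw),np.sin(yaw)
    return R.from_matrix(np.array([[c,s,0],[s,-c,0],[0,0,-1]])).as_quat()
def shot(name,fn=None):
    p=viewer.camera_params(name)
    if name=="wrist":
        st=env.read_state(); T=np.eye(4); T[:3,:3]=R.from_quat(st['orientation']).as_matrix(); T[:3,3]=st['tool_pos']
        p['pose']=T@p['tool_from_camera']
    im=viewer.camera(name)
    if fn: cv2.imwrite('pics/'+fn,im); np.save('pics/'+fn+'.npy',p['pose'])
    return im,p
def ray(p,uv):
    d=np.array([(uv[0]-p['cx'])/p['fx'],-(uv[1]-p['cy'])/p['fy'],-1]); d=p['pose'][:3,:3]@d
    return p['pose'][:3,3],d/np.linalg.norm(d)
def onz(p,uv,z):
    o,d=ray(p,uv); return o+d*(z-o[2])/d[2]
def proj(p,X):
    c=np.linalg.inv(p['pose'])@np.append(X,1); return np.array([p['cx']+p['fx']*c[0]/-c[2],p['cy']-p['fy']*c[1]/-c[2]])
def tri(rays):
    A=np.zeros((3,3));b=np.zeros(3)
    for o,d in rays: M=np.eye(3)-np.outer(d,d);A+=M;b+=M@o
    X=np.linalg.solve(A,b); return X,max(np.linalg.norm((np.eye(3)-np.outer(d,d))@(X-o)) for o,d in rays)
E
python3 - <<'E'
from h import *
pt=viewer.camera_params("top");ps=viewer.camera_params("scene")
print("driver",tri([ray(pt,(178,193)),ray(ps,(311,161))]))
for uv in((280,179),(340,165)): print(onz(pt,uv,92))
D=onz(pt,(178,193),124); A=(onz(pt,(280,179),92)+onz(pt,(340,165),92))/2; print(D,A)
yaw=np.pi/2
# candidates: view hob centre, high
for P,y in((A+[0,0,300],0),(A+[0,0,300],np.pi),(D+[0,0,250],0),(D+[0,0,250],np.pi),(D+[0,0,250],np.pi/2),(D+[0,0,250],-np.pi/2)): print(y,P,env.ik(P,Q(y)))
E
```

```text
driver (array([462.415 , 325.2754, 112.3807]), np.float64(0.9922422932006975))
[510.4386  -2.4183  92.    ]
[ 557.3059 -196.9227   92.    ]
[461.2151 322.4739 124.    ] [533.8723 -99.6705  92.    ]
0 [533.8723 -99.6705 392.    ] [-0.2065  0.2068  1.7205 -0.      1.2143  1.3643]
3.141592653589793 [533.8723 -99.6705 392.    ] [-0.2065  0.2068  1.7205 -0.      1.2143 -1.7773]
0 [461.2151 322.4739 374.    ] [ 0.589   0.2552  1.6998 -0.      1.1866  2.1598]
3.141592653589793 [461.2151 322.4739 374.    ] [ 0.589   0.2552  1.6998 -0.      1.1866 -0.9818]
1.5707963267948966 [461.2151 322.4739 374.    ] [ 0.589   0.2552  1.6998 -0.      1.1866  0.589 ]
-1.5707963267948966 [461.2151 322.4739 374.    ] None
```

```bash
python3 - <<'E'
from h import *
y=np.pi/2
# at yaw y camera sits +80 along tool x; aim TCP above objects
env.reach([461,345,350],Q(y)); a,p=shot("wrist","d1.png"); print(env.read_state()['time_s'])
env.reach([490,300,350],Q(y)); b,p=shot("wrist","d2.png")
env.reach([534,-100,330],Q(1.81)); c,p=shot("wrist","s1.png")
print(env.read_state()['time_s'])
env.move_l([495,-70,330],rate=250); d,p=shot("wrist","s2.png")
print(env.read_state()['time_s'])
cv2.imwrite('pics/m1.png',cv2.resize(np.vstack([np.hstack([a,b]),np.hstack([c,d])]),(800,600),interpolation=cv2.INTER_AREA))
E
```

```text
1.425
3.3417
3.7417
```

View pics/m1.png

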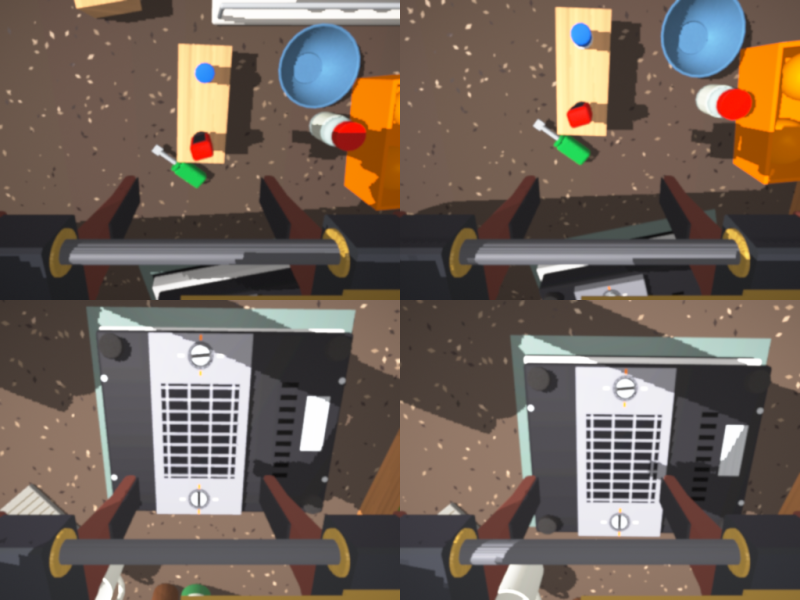

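The left and right pairs are two wrist views of the block and of the hob. In s1 the upper stud (full-res about 256,70) has its slot across, in line with the white marks, so it is the open one. The lower one is locked at the orange marks. The driver is at about (257,188) in d1 and (230,147) in d2. Next are enlarged crops.

```bash
python3 - <<'E'
import cv2,numpy as np
out=[]
for f,(u,v) in(("d1",(257,188)),("d2",(230,147)),("s1",(256,70)),("s2",(288,113))):
    im=cv2.imread(f"pics/{f}.png"); u0,v0=u-33,v-25
    c=cv2.resize(im[v0:v0+50,u0:u0+66],(396,300),interpolation=cv2.INTER_NEAREST); print(f,u0,v0); out.append(c)
cv2.imwrite("pics/m2.png",np.vstack([np.hstack(out[:2]),np.hstack(out[2:])]))
E
```

```text
d1 224 163
d2 197 122
s1 223 45
s2 255 88
```

View pics/m2.png

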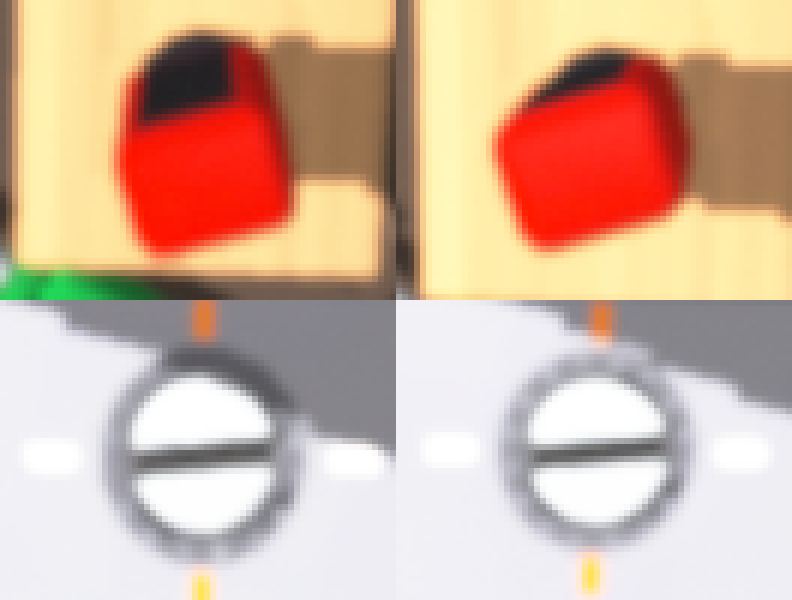

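The crops show the driver's bright top face, with its long side tilted about 15° upward to the right, centred near (258,193) in d1. The stud head is at about (257,71) in s1 with the slot 3° off horizontal. I'll measure both.

```bash
cat >> h.py <<'E'
def load(f):
    p=viewer.camera_params("wrist"); p['pose']=np.load(f'pics/{f}.png.npy'); return cv2.imread(f'pics/{f}.png'),p
def comp(m,near):
    cs=cv2.findContours(m.astype(np.uint8),cv2.RETR_EXTERNAL,cv2.CHAIN_APPROX_NONE)[0]
    return min((c for c in cs if cv2.contourArea(c)>15),key=lambda c:np.linalg.norm(cv2.boundingRect(c)[:2]+np.array(cv2.boundingRect(c)[2:])/2-near))
K=6 # upsampling for masks
def up(im,u,v,hw=33,hh=25):
    return cv2.resize(im[v-hh:v+hh,u-hw:u+hw],None,fx=K,fy=K,interpolation=cv2.INTER_CUBIC).astype(int)
def full(c,u,v,hw=33,hh=25): return (np.array(c,float)+.5)/K-.5+[u-hw,v-hh]
E
python3 - <<'E'
from h import *
rs=[]
for f,(u,v) in(("d1",(257,188)),("d2",(230,147))):
    im,p=load(f); c=up(im,u,v); B,G,Rr=c[...,0],c[...,1],c[...,2]
    k=comp((Rr>215)&(G<110)&(B<110),(198,170)); r=cv2.minAreaRect(k); box=full(cv2.boxPoints(r),u,v)
    ctr=box.mean(0); w=np.array([onz(p,b,124) for b in box]); e1=w[1]-w[0];e2=w[2]-w[1]
    print(f,ctr,[ (np.linalg.norm(e),np.arctan2(e[1],e[0])) for e in(e1,e2)],onz(p,ctr,124)); rs.append(ray(p,ctr))
print("driver top",tri(rs))
rs=[]
for f,(u,v) in(("s1",(256,70)),("s2",(288,113))):
    im,p=load(f); c=up(im,u,v); g=c.min(2)
    m=(g>225).astype(np.uint8); cs=[k for k in cv2.findContours(m,cv2.RETR_EXTERNAL,cv2.CHAIN_APPROX_NONE)[0] if cv2.contourArea(k)>1500]
    cs=sorted(cs,key=lambda k:abs(cv2.boundingRect(k)[0]+cv2.boundingRect(k)[2]/2-200))[:2]
    hull=cv2.convexHull(np.vstack(cs)); e=cv2.fitEllipse(hull)
    hm=np.zeros_like(m); cv2.ellipse(hm,(e[0],(e[1][0]*.88,e[1][1]*.88),e[2]),1,-1)
    ys,xs=np.nonzero(hm&(g<150)); vx,vy,x0,y0=cv2.fitLine(np.c_[xs,ys].astype(np.float32),cv2.DIST_L2,0,.01,.01).ravel()
    ctr=full(e[0],u,v); a=full([x0-40*vx,y0-40*vy],u,v); b=full([x0+40*vx,y0+40*vy],u,v)
    d=onz(p,b,97)-onz(p,a,97); print(f,"ell",ctr,e[1],"slot mid",full([x0,y0],u,v),"ang",np.arctan2(d[1],d[0]),onz(p,ctr,97.5),onz(p,full([x0,y0],u,v),96)); rs.append(ray(p,ctr))
    print([cv2.contourArea(k) for k in cs])
print("stud",tri(rs))
E
```

```text
d1 [255.9188 188.3744] [(np.float64(26.141537186580145), np.float64(0.2808037412249796)), (np.float64(31.925586558092345), np.float64(-1.2964592704150817))] [462.5764 332.9694 124.    ]
d2 [227.7715 149.0231] [(np.float64(26.34694893690162), np.float64(0.2831585482761156)), (np.float64(23.368863203156007), np.float64(-1.297575419175881))] [464.1008 328.0602 124.    ]
driver top (array([462.0579, 323.2532,  93.6758]), np.float64(0.758286730890508))
s1 ell [256.029   70.2973] (142.03065490722656, 150.45863342285156) slot mid [256.1575  70.6396] ang 0.324765349308775 [512.125   -0.7925  97.5   ] [512.2963  -0.9633  96.    ]
[6219.0, 5579.0]
s2 ell [287.913  112.6165] (139.01806640625, 141.0869140625) slot mid [287.9999 112.9054] ang 0.3218662253141883 [512.008   -0.6739  97.5   ] [512.3352  -0.9691  96.    ]
[5788.0, 5256.0]
stud (array([512.1193,  -0.7182,  96.4573]), np.float64(0.011711257954123623))
```

```bash
python3 - <<'E'
from h import *
rs=[]
for f,(u,v) in(("d1",(257,188)),("d2",(230,147))):
    im,p=load(f); c=up(im,u,v); B,G,Rr=c[...,0],c[...,1],c[...,2]
    k=comp((Rr>215)&(G<110)&(B<110),(198,170)); box=full(cv2.boxPoints(cv2.minAreaRect(k)),u,v)
    lo=box[np.argsort(box[:,1])[2:]]; m=lo.mean(0); rs.append(ray(p,m)); n=np.array([-np.sin(.282),np.cos(.282),0])
    print(f,lo,onz(p,m,124)+12*n)
X,e=tri(rs);print(X,e,X+12*n)
E
```

```text
d1 [[272.368  199.3746]
 [247.4998 206.2825]] [463.4544 328.8024 124.    ]
d2 [[244.     156.6667]
 [218.2654 164.2357]] [463.8201 328.1302 124.    ]
[466.8431 315.7002 119.6254] 0.029924703955910494 [463.5037 327.2262 119.6254]
```

```bash
python3 - <<'E'
from h import *
y=np.pi+.282; D=np.array([463.6,328.4,0])
set_gripper(60)
env.reach(D+[0,0,250],Q(y)); env.move_l(D+[0,0,157],rate=120)
set_gripper(10); s=env.read_state(); print(s['time_s'],s['width'],s['grip_force'],s['force'],s['tool_pos'],s['qpos'])
np.save('pick.npy',np.r_[s['tool_pos'],s['orientation']])
if 20<s['width']<28:
    env.move_l(D+[0,0,240],rate=120)
    y2=np.pi+.323; S=np.array([512.1,-.75,0])
    env.reach(S+[0,0,262],Q(y2)); env.hold(.2)
    s=env.read_state(); print(s['time_s'],s['width'],s['force'],s['tool_pos'],s['qpos'])
    shot("wrist","h1.png")
E
```

```text
7.45 23.746899773119463 30.00029057264328 [-0.2607 -0.0932  2.5924] [463.6479 328.4081 157.1673] [ 0.5953  0.5467  1.8413 -0.      0.7535 -1.2574]
9.75 24.029066129807596 [ 0.574  -0.1683 -0.8798] [512.1806   0.2147 261.8628] [-0.0229  0.3146  1.9098  0.0001  0.9174 -1.9183]
```

View pics/h1.png

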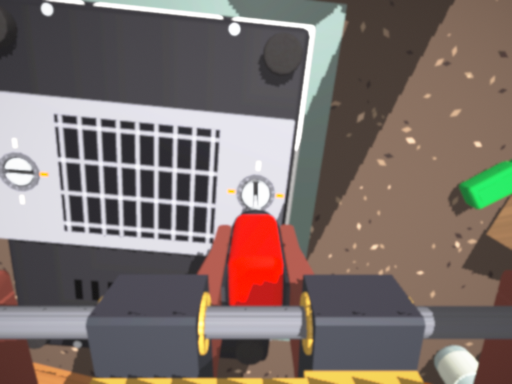

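The open stud is at (256,192), with the driver's black collar right below it at (255,213). I'll zoom in to see the blade.

```bash
python3 - <<'E'
import cv2
im=cv2.imread("pics/h1.png")[165:225,215:295]; cv2.imwrite("pics/h1c.png",cv2.resize(im,(800,600),interpolation=cv2.INTER_CUBIC))
E
```

```text
(no output)
```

View pics/h1c.png

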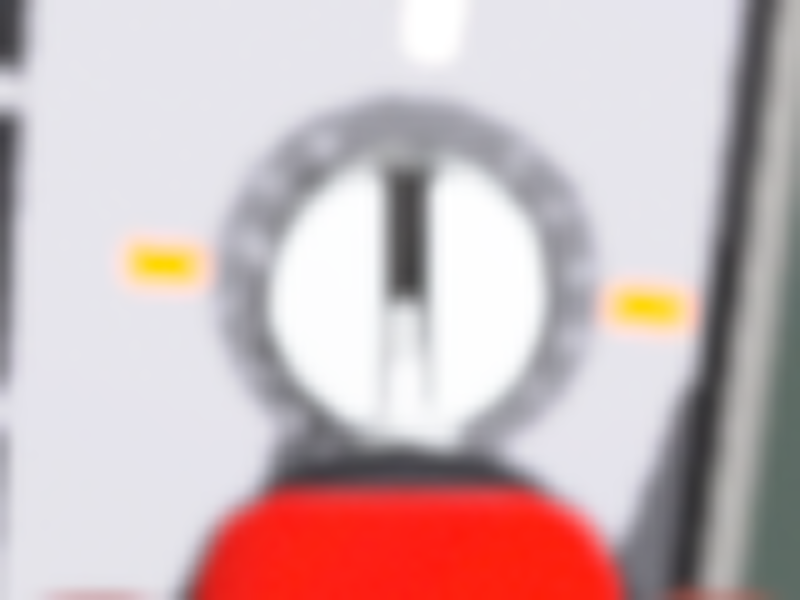

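The bright blade edge shows at (255.3,195) and is centred in the slot at u≈255.6, which is within 0.5 mm. Next I'll descend gently and press in small, force-checked steps.

```bash
python3 - <<'E'
from h import *
y2=np.pi+.323; S=np.array([512.1,-.75,0])
env.move_l(S+[0,0,250],rot=Q(y2),rate=40); env.hold(.3)
s=env.read_state(); f0=s['force'];t0=s['wrist_torque']; print(f0,t0,s['tool_pos']); np.save('f0.npy',np.r_[f0,t0])
hit=env.move_l(S+[0,0,232],rate=12,f_stop=1.8); env.hold(.15)
s=env.read_state(); print(hit,s['time_s'],s['tool_pos'],s['force']-f0)
E
```

```text
[ 0.0926  0.5081 -0.9636] [0.0819 0.0009 0.0075] [512.1964  -0.7762 250.1822]
True 11.85 [512.015   -0.7321 234.4733] [ 0.9872 -0.6242  2.9749]
```

Contact came at tip height 92.3 mm, which is the slot floor (93.5) pressed about 1 mm, so the blade is in the slot. Now the press.

```bash
python3 - <<'E'
from h import *
f=np.load('f0.npy'); y2=np.pi+.323; S=np.array([512.1,-.75,0])
z=234.5; prev=3.
while z>223:
    z-=.5; env.move_l(S+[0,0,z],rot=Q(y2),rate=8); env.hold(.12)
    s=env.read_state(); F=(s['force']-f[:3])
    print(round(z,1),s['tool_pos'][2],F,round(s['time_s'],2))
    if F[2]-prev>1.6 or F[2]>14: break
    prev=F[2]
E
```

```text
234.0 234.00712070817798 [-0.2267 -0.5528  4.3757] 12.22
233.5 233.50961437578337 [-0.1984 -0.0301  2.6585] 12.58
233.0 233.0019232255451 [-0.1999  0.038   4.8551] 12.95
```

```bash
cat >> h.py <<'E'
def wr(n=6):
    f=np.load('f0.npy'); a=[]
    for _ in range(n): env.hold(.02); s=env.read_state(); a.append(np.r_[s['force'],s['wrist_torque']]-f)
    return np.mean(a,0)
E
python3 - <<'E'
from h import *
y2=np.pi+.323; S=np.array([512.1,-.75,0])
z=233.
while z>224.5:
    z-=.4; env.move_l(S+[0,0,z],rot=Q(y2),rate=8)
    F=wr(); s=env.read_state(); ex=2+235.7-z
    print(round(z,1),s['tool_pos'][2].round(2),F[2].round(2),round(ex,2),F[3:],round(s['time_s'],2))
    if F[2]-ex>2.2: break
E
```

```text
232.6 232.62 4.6 5.1 [-0.0246  0.1209  0.0092] 13.3
232.2 232.21 4.84 5.5 [-0.0178  0.1586 -0.0122] 13.65
231.8 231.85 5.24 5.9 [-0.0209  0.1764  0.0042] 14.0
231.4 231.41 5.7 6.3 [-0.0093  0.2198 -0.0015] 14.35
231.0 231.03 6.5 6.7 [-0.0046  0.2209 -0.0071] 14.7
230.6 230.68 6.71 7.1 [-0.0198  0.2704 -0.0158] 15.05
230.2 230.31 6.94 7.5 [-0.0213  0.2889 -0.0192] 15.4
229.8 229.95 7.23 7.9 [-0.0067  0.2976 -0.0313] 15.75
229.4 229.59 7.81 8.3 [-0.0193  0.3381 -0.003 ] 16.1
229.0 229.2 8.02 8.7 [ 0.0096  0.3544 -0.0016] 16.45
228.6 228.84 8.06 9.1 [ 0.001   0.399  -0.0177] 16.8
228.2 228.48 8.76 9.5 [ 0.0066  0.396  -0.0045] 17.15
227.8 228.1 8.96 9.9 [ 0.0102  0.4162 -0.0153] 17.5
227.4 227.75 9.09 10.3 [ 0.0181  0.4532 -0.0038] 17.85
227.0 227.39 9.61 10.7 [-0.0127  0.476  -0.0242] 18.2
226.6 226.99 10.25 11.1 [0.0145 0.5027 0.0016] 18.55
226.2 226.64 10.85 11.5 [ 0.0191  0.5511 -0.0037] 18.9
225.8 226.39 11.84 11.9 [-0.0039  0.6496 -0.0039] 19.25
225.4 226.2 14.45 12.3 [ 0.0126  0.7838 -0.0228] 19.6
225.0 226.02 16.7 12.7 [ 0.0096  0.957  -0.0017] 19.95
```

The solid stop shows from z≈226.4, which is about 9.3 mm in. I'll back off to just above it and turn in steps, watching moment and force.

```bash
python3 - <<'E'
from h import *
S=np.array([512.1,-.75,226.1])
a=0.
env.move_l(S,rot=Q(np.pi+.323),rate=8); print(wr())
while a<0.75:
    a+=.1; env.move_l(S,rot=Q(np.pi+.323-a),rate=20)
    F=wr(4); s=env.read_state()
    x=R.from_quat(s['orientation']).as_matrix()[:,0]; act=(np.pi+.323-np.arctan2(x[1],x[0]))%(2*np.pi)
    print(round(a,2),round(act,3),s['tool_pos'],F[:3],F[5].round(3),s['width'].round(2),round(s['time_s'],2))
    if abs(F[5])>.35 or F[2]>16: break
E
```

```text
[-2.3874 -0.4818 10.6183  0.      0.5436 -0.0055]Traceback (most recent call last):
  File "<stdin>", line 9, in <module>
AttributeError: 'float' object has no attribute 'round'
```

```bash
cat > turn.py <<'E'
from h import *
def turn(a,end,z,da=.1,tmax=.35):
    S=np.array([512.1,-.75,z])
    while a<end-1e-6:
        a+=da; env.move_l(S,rot=Q(np.pi+.323-a),rate=20)
        F=wr(4); s=env.read_state()
        x=R.from_quat(s['orientation']).as_matrix()[:,0]; act=(np.pi+.323-np.arctan2(x[1],x[0]))%(2*np.pi)
        print(round(a,2),round(act,3),s['tool_pos'],F[:3],'Tz',round(F[5],3),round(float(s['width']),2),round(s['time_s'],2))
        if abs(F[5])>tmax or F[2]>16: print('STOP'); break
    return a
E
python3 - <<'E'
from turn import *
turn(.1,.8,226.1)
E
```

```text
0.2 0.2 [512.0513  -0.8361 226.5546] [-2.4749 -1.1559 10.7376] Tz -0.003 23.85 20.97
0.3 0.3 [511.9855  -0.8684 226.5179] [-2.4982 -0.7868 10.909 ] Tz -0.002 24.05 21.28
0.4 0.4 [511.9471  -0.9036 226.494 ] [-3.0719 -1.4717 10.6238] Tz -0.012 23.72 21.6
0.5 0.5 [511.9005  -0.9278 226.5105] [-3.0526 -1.4885 11.5742] Tz -0.02 23.95 21.92
0.6 0.6 [511.8406  -0.9304 226.4939] [-3.1097 -1.7603 11.5654] Tz -0.007 23.76 22.23
0.7 0.7 [511.7386  -0.9898 226.4617] [-3.4431 -2.0259 11.5482] Tz -0.036 23.92 22.55
0.8 0.8 [511.6801  -0.9689 226.4444] [-3.6089 -2.3551 11.2814] Tz -0.017 23.79 22.87
```

The stud is past the 0.3 block with no torque, so it is turning freely. I'll continue to the catch.

```bash
python3 - <<'E'
from turn import *
a=turn(.8,1.3,226.1)
if abs(a-1.3)<.01: a=turn(a,2.05,226.1,da=.05,tmax=.12)
E
```

```text
0.9 0.9 [511.6165  -1.0014 226.4283] [-3.6763 -1.8611 11.2581] Tz -0.008 23.68 23.18
1.0 1.0 [511.5511  -0.9784 226.4214] [-4.1845 -2.4246 11.5079] Tz 0.001 23.93 23.5
1.1 1.1 [511.4746  -0.9807 226.3962] [-4.1213 -1.6776 11.8613] Tz -0.01 23.95 23.82
1.2 1.2 [511.3875  -0.9463 226.3758] [-4.1423 -1.523  12.093 ] Tz 0.005 24.01 24.13
1.3 1.3 [511.3507  -0.9304 226.3794] [-4.8148 -1.5226 12.4197] Tz 0.004 23.93 24.45
1.35 1.35 [511.2931  -0.913  226.3558] [-4.7192 -1.174  12.9144] Tz -0.019 23.73 24.77
1.4 1.4 [511.26    -0.8939 226.3346] [-4.5159 -1.49   12.3443] Tz -0.028 23.65 25.08
1.45 1.45 [511.2233  -0.8625 226.3367] [-4.9467 -1.4089 12.6638] Tz 0.002 23.96 25.4
1.5 1.5 [511.2381  -0.8613 226.3469] [-5.4542 -0.8693 12.3027] Tz -0.023 23.95 25.72
1.55 1.55 [511.1867  -0.831  226.3223] [-5.307  -0.7612 13.0841] Tz 0.017 24.1 26.03
1.6 1.6 [511.1738  -0.7939 226.3232] [-4.9777 -1.5982 12.7662] Tz -0.008 24.21 26.35
1.65 1.65 [511.16    -0.7894 226.3321] [-5.3366 -0.6477 13.0543] Tz 0.009 24.12 26.67
1.7 1.7 [511.1289  -0.7683 226.3292] [-5.2258 -0.2169 12.6026] Tz 0.01 23.82 26.98
1.75 1.75 [511.0894  -0.7406 226.2986] [-5.5924 -0.6593 13.3628] Tz -0.003 24.14 27.3
1.8 1.8 [511.0632  -0.7094 226.3008] [-5.1624 -0.2529 12.6865] Tz -0.0 23.94 27.62
1.85 1.85 [511.0432  -0.6911 226.3137] [-5.659   0.4181 13.3769] Tz 0.005 24.12 27.93
1.9 1.9 [511.025   -0.6414 226.2974] [-5.4313 -0.2639 12.9457] Tz -0.004 23.74 28.25
1.95 1.95 [511.3828  -0.6887 226.359 ] [-4.2407 -0.5134 11.6027] Tz -0.004 23.68 28.57
2.0 2.0 [511.7447  -0.7376 226.4538] [-3.4485  0.0594 12.0944] Tz 0.009 23.98 28.88
2.05 2.05 [511.898   -0.7365 226.4872] [-2.8537 -0.05   11.2876] Tz -0.0 23.62 29.2
```

The torque stayed near zero. Allowing for slack, that fits a stud turned to about 1.7–1.8, but I'll lift off and look to confirm.

```bash
python3 - <<'E'
from h import *
s=env.read_state(); p=s['tool_pos']; print(wr())
for z in (229,232,235,238): 
    env.move_l([512.1,-.75,z],rate=30); print(z,wr(3)[:3])
env.move_l([512.1,-.75,265],rate=80); env.reach([512.1,-.75,275],Q(np.pi+.323-1.57)); env.hold(.1)
im,_=shot("wrist","l1.png"); print(env.read_state()['time_s'])
cv2.imwrite("pics/l1c.png",cv2.resize(im[150:225,205:305],(800,600),interpolation=cv2.INTER_CUBIC))
E
```

```text
[-3.068  -0.6774 11.1535 -0.0907  0.7774  0.008 ]
229 [-2.4312 -0.226   7.332 ]
232 [-1.1229 -0.7392  0.3139]
235 [-0.3078 -0.614   0.2172]
238 [ 0.1657 -0.1964 -0.2566]
31.675
```

View pics/l1c.png

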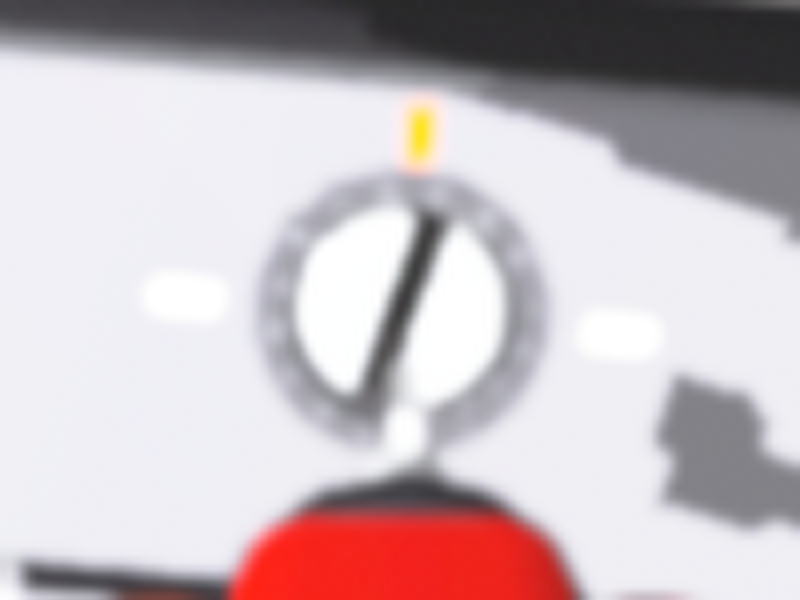

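The stud stays down: contact vanished between TCP z 229 and 232, so it is held about 4–6 mm in. The slot has gone past the orange marks, so I'll measure the angle precisely.

```bash
python3 - <<'E'
from h import *
# orange marks (s1,s2,l1) & white marks, slot, as world angles on plane z
def blobs(f,u,v,hw,hh):
    im,p=load(f); c=up(im,u,v,hw,hh); hsv=cv2.cvtColor(np.clip(c,0,255).astype(np.uint8),cv2.COLOR_BGR2HSV)
    out={}
    om=((hsv[...,1]>110)&(hsv[...,0]>8)&(hsv[...,0]<35)).astype(np.uint8)
    cs=[k for k in cv2.findContours(om,0,1)[0] if cv2.contourArea(k)>150]
    out['or']=[full(np.array(cv2.minAreaRect(k)[0]),u,v,hw,hh) for k in cs]
    m=(c.min(2)>246).astype(np.uint8)
    cs=[k for k in cv2.findContours(m,0,1)[0] if cv2.contourArea(k)>400]
    out['wh']=[(full(np.array(cv2.minAreaRect(k)[0]),u,v,hw,hh),cv2.contourArea(k)/36) for k in cs]
    return p,c,out
for f,u,v in(("s1",256,70),("s2",288,113),("l1",255,188)):
    p,c,o=blobs(f,u,v,40,35)
    print(f,[(x,onz(p,x,92)[:2]) for x in o['or']]); print([(x,round(a,1),onz(p,x,92)[:2]) for x,a in o['wh']])
# slot line in l1
im,p=load("l1"); c=up(im,255,188); g=c.max(2); yy,xx=np.mgrid[:c.shape[0],:c.shape[1]]
cx,cy=(np.array([205+40.3,0])[0],150+307/8); 
q=(np.array([205+400/8,150+305/8])-[255-33,188-25])*6
m=(g<130)&(np.hypot(xx-q[0],yy-q[1])<72); m&=~((yy>q[1]+50))
ys,xs=np.nonzero(m); vx,vy,x0,y0=cv2.fitLine(np.c_[xs,ys].astype(np.float32),cv2.DIST_L2,0,.01,.01).ravel()
a,b=[full([x0+t*vx,y0+t*vy],255,188) for t in(-45,45)]; d=onz(p,b,91)-onz(p,a,91); print(len(xs),a,b,np.arctan2(d[1],d[0]))
E
```

```text
s1 [(array([256.0833,  93.4167]), array([517.1475, -20.895 ])), (array([256.5,  47.5]), array([507.7146,  19.0232]))]
[(array([256.8288,  77.9062]), 124.7, array([514.4385,  -6.9066])), (array([281.3333,  71.5   ]), 42.1, array([535.7743,   4.264 ])), (array([231.1667,  70.6667]), 55.5, array([489.104 ,  -6.4226])), (array([255.4521,  63.0436]), 145.3, array([509.988 ,   5.6668]))]
s2 [(array([286.9167, 133.5   ]), array([517.1926, -20.8796])), (array([288.8402,  90.7506]), array([507.9331,  19.2667]))]
[(array([288.4757, 119.776 ]), 117.4, array([515.0522,  -7.4191])), (array([312.0833, 113.0833]), 50.2, array([536.029 ,   4.4498])), (array([263.6667, 112.5   ]), 52.0, array([489.2684,  -6.5078])), (array([287.5282, 105.9213]), 132.5, array([510.5339,   5.2313]))]
l1 [(array([257.1667, 166.3333]), array([507.9129,  19.1087]))]
[(array([255.1667, 203.5   ]), 12.2, array([517.029 , -13.6617])), (array([281.9311, 191.3676]), 56.7, array([535.8369,   4.5988])), (array([227.6264, 186.6494]), 57.7, array([489.1075,  -6.4201])), (array([261.9556, 189.8618]), 133.8, array([518.6672,   0.3335])), (array([247.4993, 185.7102]), 154.5, array([505.4021,  -0.0732]))]
1926 [252.9229 192.93  ] [258.0529 178.8345] 1.5573094391263647
```

Stud angle is about 1.80 (hob axis at 0.230), which is inside 1.25–1.85. I'll take one more view to confirm while carrying the driver back, seat it, and check.

```bash
python3 - <<'E'
from h import *
env.reach([500,60,300],Q(np.pi-.6)); env.hold(.15); im,p=shot("wrist","l2.png")
uv=proj(p,[512.1,-.75,92]).round().astype(int); print(uv)
u,v=uv; c=up(im,u,v); g=c.max(2)
m=(c.min(2)>225).astype(np.uint8); ks=sorted([k for k in cv2.findContours(m,0,1)[0] if cv2.contourArea(k)>1000],key=lambda k:np.linalg.norm(np.array(cv2.minAreaRect(k)[0])-[198,150]))[:2]
e=cv2.fitEllipse(cv2.convexHull(np.vstack(ks))); hm=np.zeros_like(m); cv2.ellipse(hm,(e[0],(e[1][0]*.85,e[1][1]*.85),e[2]),1,-1)
ys,xs=np.nonzero((hm>0)&(g<150)); vx,vy,x0,y0=cv2.fitLine(np.c_[xs,ys].astype(np.float32),cv2.DIST_L2,0,.01,.01).ravel()
a,b=[full([x0+t*vx,y0+t*vy],u,v) for t in(-45,45)]; d=onz(p,b,91)-onz(p,a,91); an=np.arctan2(d[1],d[0]); print(e,len(xs),"turn",(.23-an)%np.pi)
pk=np.load('pick.npy'); P=pk[:3]; q=Q(np.pi+.282)
env.reach([P[0],P[1],240],q); env.hold(.2); s=env.read_state(); print(s['tool_pos'],s['time_s'])
im,p=shot("wrist","r1.png")
cv2.imwrite("pics/r1c.png",np.hstack([cv2.resize(im[140:240,205:305],(400,400)),cv2.resize(c.astype(np.uint8).clip(0,255),(400,400))]))
E
```

```text
[212 223]
((204.15614318847656, 148.83009338378906), (129.1730499267578, 132.9225311279297), 88.58863830566406) 1385 turn 1.9581609368890938
[464.3398 327.3177 240.4176] 33.7167
```

View pics/r1c.png

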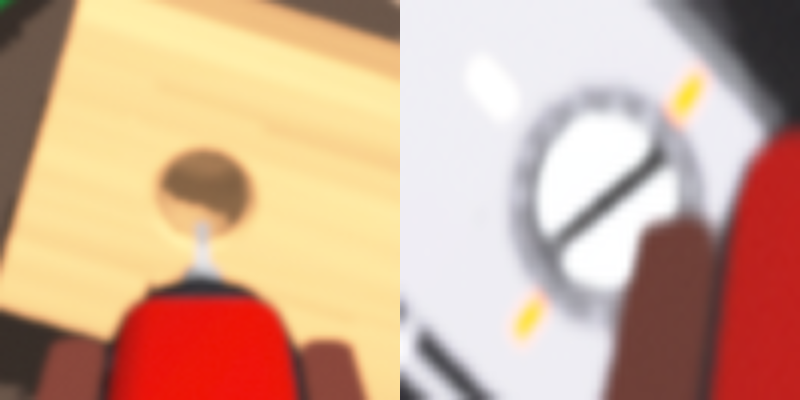

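The left crop shows the driver centred over its hole. The right crop gives slot ends and both orange marks clearly, but the automatic fit was disturbed by the finger. I'll recompute the angle from slot pixels only.

```bash
python3 - <<'E'
from h import *
im,p=load("l2"); u,v=212,223
W=lambda x,y,z:onz(p,full([x*.99,y*.75],u,v),z)[:2]
o=[W(287,95,92),W(130,318,92)]; s=[W(155,240,90.5),W(265,155,90.5)]
f=lambda d:np.arctan2(d[1],d[0])
print(o,f(o[0]-o[1])-np.pi/2,s,"turn",(f(o[0]-o[1])-np.pi/2-f(s[1]-s[0]))%np.pi)
c=up(im,u,v); g=c.max(2); x0,y0=209*.99,198*.75
yy,xx=np.mgrid[:c.shape[0],:c.shape[1]]
m=((g<150)&(np.hypot(xx-x0,yy-y0)<42)); n,l,st,ce=cv2.connectedComponentsWithStats(m.astype(np.uint8)); print(st[:,4],ce)
i=1+np.argmax(st[1:,4]); ys,xs=np.nonzero(l==i); vx,vy,a,b=cv2.fitLine(np.c_[xs,ys].astype(np.float32),cv2.DIST_L2,0,.01,.01).ravel()
A,B=[onz(p,full([a+t*vx,b+t*vy],u,v),90.5) for t in(-40,40)]; print("fit",(.23-f(B-A))%np.pi,(A+B)/2)
# same fit for l1
im,p=load("l1"); c=up(im,255,188); g=c.max(2); x0,y0=(np.array([255.,188.2])-[222,163])*6
m=((g<150)&(np.hypot(xx-x0,yy-y0)<42)); n,l,st,ce=cv2.connectedComponentsWithStats(m.astype(np.uint8)); print(st[:,4],ce)
i=1+np.argmax(st[1:,4]); ys,xs=np.nonzero(l==i); vx,vy,a,b=cv2.fitLine(np.c_[xs,ys].astype(np.float32),cv2.DIST_L2,0,.01,.01).ravel()
A,B=[onz(p,full([a+t*vx,b+t*vy],255,188),90.5) for t in(-40,40)]; print("fit",(.23-f(B-A))%np.pi)
E
```

```text
[array([507.8109,  19.0351]), array([517.3085, -20.3414])] 0.23667804580120877 [array([511.5233, -10.9891]), array([512.5946,  10.9035])] turn 1.8563697550273013
[117905    895] [[197.4174 149.5079]
 [208.3821 148.4592]]
fit 1.8204381414609196 [512.1554   0.0219  90.5   ]
[117293   1507] [[197.4762 149.4757]
 [199.3557 151.3895]]
fit 1.8123774830680626
```

The two fits agree at 1.81–1.82, inside the limit and consistent with the tool rotation minus slack (1.78). Now I'll lower the driver into the hole.

```bash
python3 - <<'E'
from h import *
P=np.load('pick.npy')[:3]; q=Q(np.pi+.282)
env.move_l([P[0],P[1],215],rot=q,rate=60); env.hold(.2)
print(env.move_l([P[0],P[1],165],rate=50,f_stop=6)); s=env.read_state(); print(s['tool_pos'],s['force'])
if s['tool_pos'][2]<168:
    env.hold(.2); print(env.move_l([P[0],P[1],153.5],rate=15,f_stop=3)); env.hold(.1); s=env.read_state(); print(s['tool_pos'],s['force'])
    if s['tool_pos'][2]<160:
        set_gripper(60); env.hold(.2); env.move_l([P[0],P[1],255],rate=100)
        env.reach([461,345,350],Q(np.pi/2)); env.hold(.2); shot("wrist","e1.png"); t,_=shot("top")
        im=cv2.imread("pics/e1.png"); cv2.imwrite("pics/e1c.png",np.hstack([cv2.resize(im[150:230,205:305],(500,400)),cv2.resize(t[170:230,125:170+30],(200,400))]))
print(env.read_state()['time_s'])
E
```

```text
False
[463.8032 328.5162 165.2892] [ 0.7469  0.9208 -0.6039]
True
[463.6491 328.3824 157.133 ] [-0.9654 -0.9728  5.0024]
40.55
```

View pics/e1c.png

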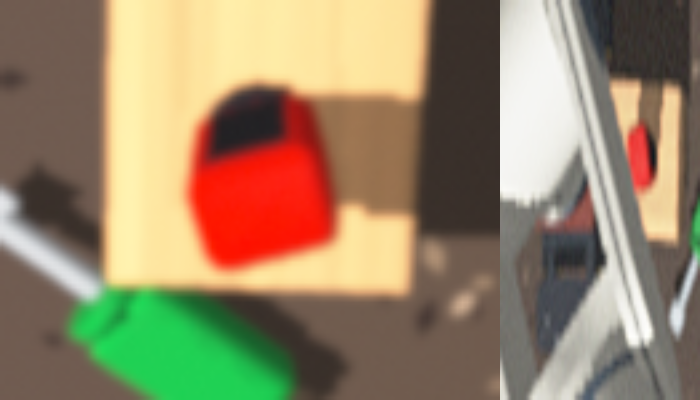

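The driver is upright and seated: collar contact came at TCP 157.1, the same as at pick, and the handle looks as it did at the start, with the gripper clear.

```bash
python3 -c "
from station import workorder; print(workorder.sign_off())"
```

```text
the job is handed in; nothing more can be done
None
```

I've handed the job in: the stud is turned to about 1.8 rad (limit 1.85) and held down in its catch, and the driver is back in its hole with the gripper clear; the sign-off returned no verdict.

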